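# Clear the charger and clip in the breath tester

### The arm

A 7-joint arm with a two-finger parallel gripper is mounted at the origin on the work surface. World frame = base frame: x ahead of the robot, y to its left, z up, the work surface at z = 0. Lengths are in m, angles in rad, forces in N, time in s.
With the tool pointing down it reaches from about 0.425 to 0.925 m from the base axis. Payload 6.8 kg.
Tool frame: the origin (TCP) lies on the centre line of the jaws, within the pads' length; the fingertips stand bot.tip_reach ahead of it and the grasp point (between the pads) lies 3 mm ahead of it (bot.tip_reach is the distance from the TCP to the fingertips, in m); z points along the fingers, y is the line along which they close (so a half turn about z gives the same grasp; the last joint's range is limited). The gripper opens to 85 mm and grips with 20 to 120 N. Pads are 22 mm wide; open, the fingers measure 114 mm over their backs; the gripper's body (76 mm by 85 mm) begins 54 mm behind the grasp point. The pads swing forward as they close: fully open they stand 13 mm farther back than shut.
Start: joints at [-1.254, 0.477, 0.022, 1.555, -0.011, 1.109, -0.083], TCP at [0.278, 0.615, 0.253] pointing down, gripper open.
Joint ranges: [-2.96, 2.96], [-0.34, 2.1], [-1.41, 1.46], [0.24, 2.44], [-1.37, 4.51], [0.17, 1.92], [-2.96, 2.96]. Speed limits (rad/s): [2.39, 2.39, 3.14, 3.14, 3.14, 3.14, 3.14].

### API

Orientations are given as a unit quaternion [w, x, y, z].
In Python, from station import bot gives the robot as it stands.
- The arm moves only by the tool jog_arm, never from a script. Its argument "deltas" is a list of rows, each a list of 7 numbers: the shift along the world's x, y, z in m, then the turn, a rotation vector about the world's x, y, z in rad, then the opening, from 0 (shut) to 1 (fully open). In form: [[x, y, z, rx, ry, rz, grip], ...]. A call has 1 to 10 rows; each row shifts and turns the commanded pose from where the row before left it; what a row does not reach is not made up. A row lasts 1/10 s, in which the tool goes at most 50 mm and 8.59 degrees, less where a joint would pass 70% of its speed; a pose out of reach is approached as far as the arm can. A call with a gripper value outside its range is refused whole. The fingers move at their own pace and stop on an object; "newtons" is the grip in N (left out, the last holds). Time passes only in rows, so rows that do not move let the fingers close. It gives the time, the measured TCP pose, the force, the opening and the grip force at its end, in the units of the state.
- bot.get_obs(): the state, without advancing time (a new reading comes with each control period).
- bot.read_camera(name): name is "side" or "top" or "wrist"; returns a dict with "img" (420x560x3 uint8, red, green, blue), "K" (3x3 intrinsics, pixels), "dist_coeffs" ([k1, k2, p1, p2, k3] as OpenCV has them; the pictures are not rectified), "eye" and "attitude" of the camera in the world. Camera axes: x right, y down, z forward; pixel columns grow to the right and rows downward; lengths in m; the calibration is good to about 2 mm. A picture is of the moment at which its call begins. There is no depth.
- bot.hand_in(): hands the job in; it is judged then, once.
The state is a dict: "t": time; "q": joint angles; "joint_vel": joint speeds; "joint_torque": joint torques, N m; "eef_pos": TCP position; "tool_rot": TCP orientation; "contact_force": force on the tool from outside, world axes, zero at the start; "torque": the same for the moment, N m; "gripper_width": opening from 0.0 (shut) to 1.0 (fully open); "grasp_force": force on a finger pad.
Only numpy, scipy, OpenCV 4.12 (cv2) and the standard library are available. Lean on these libraries where they do the work, as an engineer would, in place of code of your own. Each camera call takes 0.05 s, during which the arm holds its last target. There are 200 camera calls.

### The job

Someone left the white thermometer in the sloped charging dock: first lay it flat, display up, in the grey tray. Then clip the blue breath tester into the dock, display up and screen end at the top: press its lower end against the orange spring shoe, lay it down on the bed and let the spring slide it up under the orange hook, flat and straight. Handle both gently without dropping them or ramming the dock, and leave the sanitizer bottle, calculator and pen case where they are.

Things in the scene. Friction and masses are not known exactly. Their poses are not given: they have to be found in the camera images.
- dock: Charging dock, fixed to the table; position and yaw vary; its lower end is the far one, its high (hook) end nearest the robot. White base plate 200 (x) x 100 (y) x 8 mm high, carrying a grey bed that slopes up along the dock's +x. Origin: centre of the base's underside, on the table; z up.
- bed: The dock's sloped grey bed. Origin: on its upper surface, on the centre line, 48 mm straight above the dock's origin. x points up the slope (15 degrees), y across, z square to the surface. 40 mm wide, 10 mm thick, open at the sides so fingers can straddle it; surface from x = -106 to +70 mm. Clipped in, the tester's origin and axes coincide with these.
- hook_tip (a point): Tip of the orange hook at the top of the bed: middle of the lip's lower edge, at bed x = +63, z = +31 mm. The lip is 44 mm wide, 8 mm thick (top 39 mm above the bed), and overhangs the gap in front of a white stop wall, whose face stands at bed x = +70 mm.
- shoe (a joint): Travel (m) of the orange spring shoe at the bed's lower end: 0 at rest, face at bed x = -62 mm; grows as it is pushed down-slope, hard stop 0.026. A wall 10 mm thick, 44 wide, 16 high above the bed. Spring 3 N at 0 plus 0.25 N per mm, returns by itself.
- shoe_face (a point): Middle of the shoe's up-slope face, 8 mm above the bed; moves with it. The tester is 8 mm longer than the resting gap to the stop wall, and must go 7 mm lower still to pass the hook lip: push the shoe 15 mm or more, then let it spring back to about 8 mm.
- tester: Blue breath tester, a box 140 (x) x 56 (y) x 28 mm (z) with 4 mm rounded edges, about 0.22 kg. Starts flat on the table, display up, yaw varies. Origin: centre of its underside. +x points to the end with the dark screen (the top end), -x to the end with the charging port (the lower end, against the shoe); z out of the display.
- tester_top (a point): Centre of the tester's top (screen) end face, 70 mm along its x, 14 mm above its underside.
- thermometer: White thermometer, a box 110 (x) x 40 (y) x 30 mm (z) with 6 mm rounded edges, about 0.14 kg, amber display up. Origin: centre of its underside; x lengthwise, z out of the display. Starts lying on the dock's sloped bed, its x up the slope, lower end against the shoe.
- tray: Shallow open grey tray, fixed; outside 210 (x) x 160 (y) x 24 mm high, walls and floor 5 mm thick. Origin: centre of its underside on the table; position and yaw vary, to either side of the dock.
- sanitizer: Bystander: clear sanitizer bottle with blue cap, 64 mm across, 150 mm tall, origin at the centre of its underside. Not to be disturbed.
- calculator: Bystander: black desk calculator, 75 x 120 x 14 mm, origin at the centre of its underside. Not to be disturbed.
- pencase: Bystander: blue pen case, 160 (x) x 55 (y) x 35 mm, origin at the centre of its underside. Not to be disturbed.
Not all that is in view belongs to the job. What is meant by the thermometer is not red, and is the smaller of those in its own colour. What is shaped like the tester but brown is not meant.

How it is judged:
By the outcome, as a careful person would: the job done as asked, in the order asked, and still so for the second after the job is handed in, with the robot touching nothing.
It also fails if it takes over 61 s, if anything falls off the work surface, if the arm or the gripper's body presses on something with over 40 N, if the wrist force passes 120 N, or if a joint passes its speed limit or range.

## Working session

There is one attempt and no reset: what is moved stays moved. The work goes in short steps, Python scripts to look and compute and a tool call to move; the robot and the scene stay as the last step left them, time stands still between calls to the robot, and variables do not carry over. Pictures are saved under pics/ and viewed, at most 10 in all, crops included, and the job is handed in when it is done.

Besides the shell and the picture viewer there is one more tool, called after "Emit:" by a JSON object that holds its "method" and its "body", one argument or row to a line. jog_arm: Moves the arm, as the interface text tells. Its arguments: {"type":"object","properties":{"deltas":{"type":"array"},"newtons":{"type":"number"}},"required":["deltas"]}

```bash
mkdir -p pics; ls; python3 - <<'E'
from station import bot
import cv2
for n in ["top","side"]:
    c=bot.read_camera(n); print(n,c["K"],c["dist_coeffs"],c["eye"],c["attitude"])
    cv2.imwrite(f"pics/{n}0.png",c["img"][:,:,::-1])
print(bot.tip_reach,bot.get_obs())
E
```

```text
pics
top [[511.51628457   0.         269.27780014]
 [  0.         511.51628457 209.57643978]
 [  0.           0.           1.        ]] [-0.05977048  0.          0.          0.          0.        ] [0.22779632 0.04770639 1.36327288] [ 0.07218369 -0.66318487  0.74089181 -0.07781174]
side [[427.46428325   0.         266.13291491]
 [  0.         427.46428325 208.37554553]
 [  0.           0.           1.        ]] [0.02702057 0.         0.         0.         0.        ] [ 0.27022251 -0.67222377  0.87523001] [-0.36691251  0.91555629 -0.14915002  0.06990115]
0.022 {'t': 0.1, 'q': array([-1.25409767,  0.47771046,  0.02236062,  1.5563407 , -0.01149305,
        1.10931715, -0.08309328]), 'joint_vel': array([ 6.41708236e-04, -1.47469220e-03, -2.81717531e-04, -4.39523345e-03,
       -7.46124504e-05, -2.09234481e-04,  8.63587333e-04]), 'joint_torque': array([ 5.01407674e-03, -5.97755671e+01,  1.61387399e+00, -2.81954026e+01,
        1.28761251e-02,  5.02936804e-03, -3.20886409e-05]), 'eef_pos': array([0.27800715, 0.61454535, 0.25243296]), 'tool_rot': array([-1.07572460e-04,  2.10798997e-01,  9.77529081e-01, -8.16549216e-04]), 'contact_force': array([-0.08545918, -0.32711775,  0.31067385]), 'torque': array([-0.03443464,  0.05069634,  0.08047073]), 'grasp_force': 0.0, 'gripper_width': 0.9968093368328899}
```

View pics/top0.png

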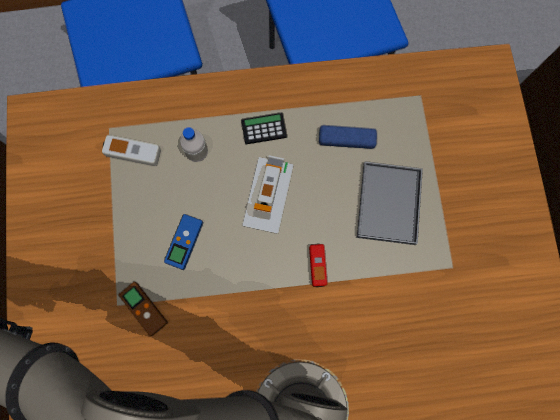

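View pics/side0.png

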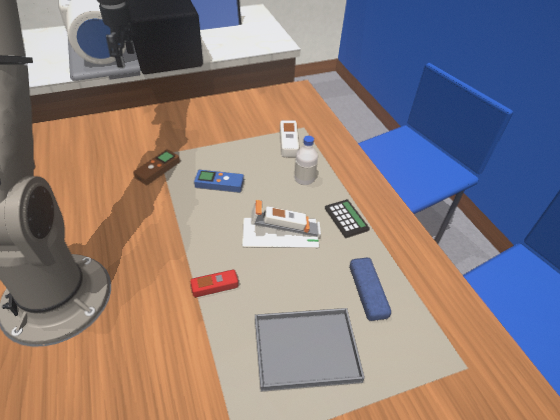

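Top view: the white thermometer candidates are the one on the dock (268,187), a larger white one (131,150) and a red one (318,265). The tester candidates are blue (184,242) and brown (142,308). I choose the white one on the dock and the blue tester. The tray is at (390,203). Next I check these in a close crop.

```bash
python3 - <<'E'
import cv2,numpy as np
t=cv2.imread("pics/top0.png");s=cv2.imread("pics/side0.png")
def crop(im,x,y,w,h,f): 
    return cv2.resize(im[y:y+h,x:x+w],None,fx=f,fy=f,interpolation=cv2.INTER_CUBIC)
a=crop(t,235,148,66,100,6)   # 396x600
b=crop(t,155,205,66,75,6) # 396x450
c=np.zeros((600,800,3),np.uint8);c[:,:396]=a;c[:450,400:796]=b
for k in range(0,66,10):
    for o in (0,400): cv2.line(c,(o+k*6,0),(o+k*6,4),(0,255,255),1)
cv2.imwrite("pics/c1.png",c)
d=np.zeros((600,800,3),np.uint8)
d[:300,:600]=crop(s,235,190,100,50+0,6)[:300]
d[:360,:600]=crop(s,235,192,100,60,6)
d[360:600,:420]=crop(s,185,160,70,40,6)
cv2.imwrite("pics/c2.png",d)
E
```

```text
(no output)
```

View pics/c1.png

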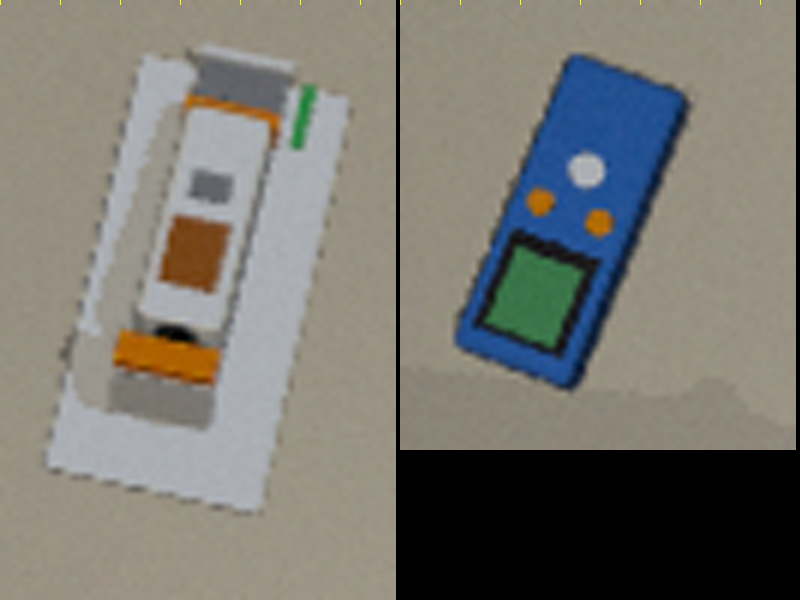

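View pics/c2.png

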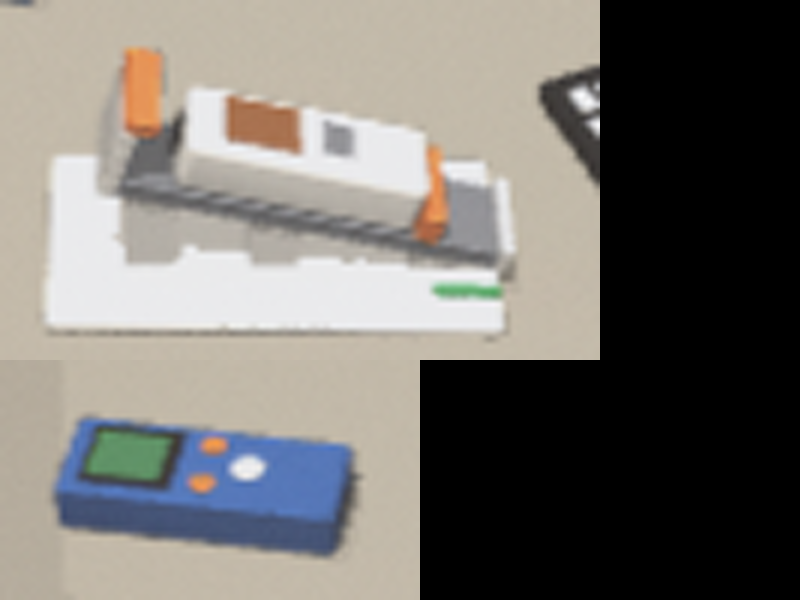

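The crops confirm it. The white thermometer with amber display lies in the dock with its display near the hook. Dock base corners in the crop are (145,55), (350,97), (262,513) and (48,467). The blue tester has its green screen in a dark frame toward the robot. Now I fit the poses.

```bash
cat > geo.py <<'E'
import cv2,numpy as np
from scipy.spatial.transform import Rotation as R
from scipy.optimize import minimize
CAM={"top":dict(K=[[511.51628457,0,269.27780014],[0,511.51628457,209.57643978],[0,0,1]],d=[-0.05977048,0,0,0,0],e=[0.22779632,0.04770639,1.36327288],a=[0.07218369,-0.66318487,0.74089181,-0.07781174]),
"side":dict(K=[[427.46428325,0,266.13291491],[0,427.46428325,208.37554553],[0,0,1]],d=[0.02702057,0,0,0,0],e=[0.27022251,-0.67222377,0.87523001],a=[-0.36691251,0.91555629,-0.14915002,0.06990115])}
def rot(q): return R.from_quat(np.roll(q,-1))
def proj(n,P,c=None):
    c=c or CAM[n]; r=rot(c["a"]).inv(); p=r.apply(np.atleast_2d(P)-np.array(c["e"]))
    return cv2.projectPoints(p,np.zeros(3),np.zeros(3),np.array(c["K"]),np.array(c["d"]))[0][:,0]
def ray(n,uv,z,c=None):
    c=c or CAM[n]; u=cv2.undistortPoints(np.array(uv,float).reshape(-1,1,2),np.array(c["K"]),np.array(c["d"]))[:,0]
    d=rot(c["a"]).apply(np.c_[u,np.ones(len(u))]); return np.array(c["e"])+d*((z-c["e"][2])/d[:,2:])
def box(l,w,h,r):
    s=np.array([[i,j,k] for i in(-1,1) for j in(-1,1) for k in(-1,1)],float)
    c=s*(np.array([l,w,h])/2-r)+[0,0,h/2]
    sp=np.random.default_rng(0).normal(size=(60,3)); sp/=np.linalg.norm(sp,axis=1)[:,None]
    return (c[:,None]+r*sp[None]).reshape(-1,3)
def sil(n,P,S=4):
    m=np.zeros((420*S,560*S),np.uint8)
    h=cv2.convexHull(((proj(n,P)+.5)*S-.5).astype(np.float32)); cv2.fillConvexPoly(m,np.round(h*16).astype(int),255,shift=4)
    return cv2.resize(m,(560,420),interpolation=cv2.INTER_AREA)/255.
E
python3 - <<'E'
from geo import *
t=cv2.imread("pics/top0.png");s=cv2.imread("pics/side0.png")
f=lambda x,y,ox=235,oy=148:((x+.5)/6-.5+ox,(y+.5)/6-.5+oy)
c=ray("top",[f(145,55),f(350,97),f(262,513),f(48,467)],.008); print("dock top",c.round(4).tolist(),c.mean(0))
g=lambda x,y:((x+.5)/6-.5+235,(y+.5)/6-.5+192)
c2=ray("side",[g(50,157),g(48,325),g(505,333)],.008); print("dock side",c2.round(4).tolist())
def fit(mask,P,x0,h=0):
    def cost(v):
        Q=R.from_euler('z',v[2]*10).apply(P)+[v[0],v[1],0]
        return sum(np.abs(sil(n,Q)-m).sum() for n,m in mask.items())
    x0=np.array(x0)/[1,1,10]
    r=minimize(cost,x0,method="Nelder-Mead",options=dict(initial_simplex=x0+np.array([[0,0,0],[.01,0,0],[0,.01,0],[0,0,.01]]),xatol=1e-5,fatol=.01))
    return r.x*[1,1,10],r.fun
def bm(im,x,y,w,h):
    b,g,r=[im[...,i].astype(int) for i in range(3)]
    m=((b-r>25)).astype(np.uint8); o=np.zeros_like(m); o[y:y+h,x:x+w]=m[y:y+h,x:x+w]
    o=cv2.morphologyEx(o,cv2.MORPH_OPEN,np.ones((3,3)))
    cs,_=cv2.findContours(o,0,2); o[:]=0; cv2.drawContours(o,[max(cs,key=cv2.contourArea)],-1,1,-1); print(o.sum()); return o.astype(float)
mk=dict(top=bm(t,155,205,66,75),side=bm(s,185,160,70,40))
p=ray("top",[(184,242)],.02)[0]; B=box(.14,.056,.028,.004)
for k in (mk,dict(top=mk["top"]),dict(side=mk["side"])): print("tester",list(k),fit(k,B,[p[0],p[1],np.pi-.5]))
tr=ray("top",[(362,163),(421,166),(415,243),(358,236)],.024); print("tray",tr.round(4).tolist(),tr.mean(0))
for n,i in(("top",t),("side",s)):
    hsv=cv2.cvtColor(i,cv2.COLOR_BGR2HSV)
    print(n,i[203,390] if n=="top" else i[350,305])
E
```

```text
dock top [[0.6715, 0.0331, 0.008], [0.6408, -0.0586, 0.008], [0.4524, 0.0038, 0.008], [0.4838, 0.0969, 0.008]] [0.56210582 0.01877673 0.008     ]
dock side [[0.4834, 0.0967, 0.008], [0.4542, 0.0026, 0.008], [0.6406, -0.0629, 0.008]]
819
679
tester ['top', 'side'] (array([0.45630903, 0.25847735, 2.6824455 ]), np.float64(597.4784313725489))
tester ['top'] (array([0.4567778 , 0.25876122, 2.6784529 ]), np.float64(371.72941176470584))
tester ['side'] (array([0.45614303, 0.25774648, 2.69358514]), np.float64(218.93725490196078))
tray [[0.6173, -0.2457, 0.024], [0.5912, -0.4059, 0.024], [0.3828, -0.3532, 0.024], [0.4184, -0.2051, 0.024]] [ 0.50242495 -0.30247796  0.024     ]
top [123 114 113]
side [155 150 150]
```

```bash
cat > plan.py <<'E'
from geo import *
from station import bot
DOCK=np.array([.5621,.0188,0]); YAW=2.817
Rd=R.from_euler('z',YAW); Rb=Rd*R.from_euler('y',-np.radians(15)); Ob=DOCK+[0,0,.048]
FLIP=R.from_matrix(np.diag([1.,-1,-1]))  # tool axes in object axes: x along, y across, z down
def tool(Robj,Oobj,px,pz,half=0):
    """TCP pose so grasp point sits at object-frame (px,0,pz)"""
    Rt=Robj*FLIP*(R.from_euler('z',np.pi) if half else R.identity())
    return Rt,Oobj+Robj.apply([px,0,pz+.003])
def show(Rt,p,obs=None):
    o=obs or bot.get_obs(); rv=(Rt*rot(o["tool_rot"]).inv()).as_rotvec()
    print("t",round(o["t"],2),"d",(p-o["eef_pos"]).round(4),"rv",rv.round(3),"n",np.linalg.norm(rv).round(3))
E
python3 - <<'E'
from plan import *
t=cv2.imread("pics/top0.png");s=cv2.imread("pics/side0.png")
def bm(im,x,y,w,h):
    m=((im[...,0].astype(int)-im[...,2])>10).astype(np.uint8); o=np.zeros_like(m); o[y:y+h,x:x+w]=m[y:y+h,x:x+w]
    n,l,st,_=cv2.connectedComponentsWithStats(o); o=(l==1+st[1:,4].argmax()).astype(np.uint8)
    hull=cv2.convexHull(cv2.findNonZero(o)); q=np.zeros_like(o); cv2.fillConvexPoly(q,hull,1); print(q.sum()); return q.astype(float)
mk=dict(top=bm(t,155,205,66,75),side=bm(s,185,160,70,40))
B=box(.14,.056,.028,.004)
def fit(mask,P,x0):
    def cost(v):
        Q=R.from_euler('z',v[2]*10).apply(P)+[v[0],v[1],0]
        return sum(((sil(n,Q)-m)**2).sum() for n,m in mask.items())
    x0=np.array(x0)/[1,1,10]
    r=minimize(cost,x0,method="Nelder-Mead",options=dict(initial_simplex=x0+np.array([[0,0,0],[.01,0,0],[0,.01,0],[0,0,.01]]),xatol=1e-5,fatol=.01))
    return (r.x*[1,1,10]).round(4),r.fun
for k in (mk,dict(top=mk["top"]),dict(side=mk["side"])): print(list(k),fit(k,B,[.456,.258,2.68]))
for h in(0,1): show(*tool(Rb,Ob,-.007,.12,h))
# reprojection of thermometer/dock landmarks for checking (c1 and c2 crop pixels)
P=[[.063,.022,.039],[.063,-.022,.039],[-.062,.022,.016],[-.062,-.022,.016]]
W=Rb.apply(P)+Ob
print("top",((proj("top",W)-[235,148]+.5)*6-.5).round(), "side",((proj("side",W)-[235,192]+.5)*6-.5).round())
E
```

```text
1236
925
['top', 'side'] (array([0.457 , 0.2578, 2.675 ]), np.float64(58.315001922337565))
['top'] (array([0.4565, 0.2584, 2.6809]), np.float64(30.96979623221838))
['side'] (array([0.4566, 0.2572, 2.6813]), np.float64(22.66709727028066))
t 0.1 d [ 0.3207 -0.6081 -0.0874] rv [0.097 0.243 0.099] n 0.28
t 0.1 d [ 0.3207 -0.6081 -0.0874] rv [-0.371  0.143 -3.016] n 3.042
top [[226. 351.]
 [124. 330.]
 [280. 133.]
 [184. 113.]] side [[158. 130.]
 [158.  55.]
 [424. 219.]
 [417. 144.]]
```

Emit:
{"method": "jog_arm", "body": {
  "deltas": [
    [0.02,-0.038,-0.002,0.006,0.015,0.006,1],
    [0.02,-0.038,-0.002,0.006,0.015,0.006,1],
    [0.02,-0.038,-0.002,0.006,0.015,0.006,1],
    [0.02,-0.038,-0.002,0.006,0.015,0.006,1],
    [0.02,-0.038,-0.002,0.006,0.015,0.006,1],
    [0.02,-0.038,-0.002,0.006,0.015,0.006,1],
    [0.02,-0.038,-0.002,0.006,0.015,0.006,1],
    [0.02,-0.038,-0.002,0.006,0.015,0.006,1]
  ]
}}

```text
t: 0.9
eef_pos: [0.4386, 0.3092, 0.2371]
tool_rot: [-0.064, 0.187, 0.98, 0.011]
contact_force: [0.7, 1.2, -0.0]
gripper_width: 0.998
grasp_force: 0.0
```

Emit:
{"method": "jog_arm", "body": {
  "deltas": [
    [0.02,-0.038,-0.002,0.006,0.015,0.006,1],
    [0.02,-0.038,-0.002,0.006,0.015,0.006,1],
    [0.02,-0.038,-0.008,0.006,0.015,0.006,1],
    [0.02,-0.038,-0.008,0.006,0.015,0.006,1],
    [0.02,-0.038,-0.008,0.006,0.015,0.006,1],
    [0.02,-0.038,-0.008,0.006,0.015,0.006,1],
    [0.02,-0.038,-0.008,0.006,0.015,0.006,1],
    [0.02,-0.038,-0.008,0.006,0.015,0.006,1],
    [0,0,0,0,0,0,1]
  ]
}}

```text
t: 1.8
eef_pos: [0.5993, -0.001, 0.1835]
tool_rot: [-0.127, 0.167, 0.978, 0.019]
contact_force: [-0.3, -1.3, 0.5]
gripper_width: 0.998
grasp_force: 0.0
```

```bash
python3 - <<'E'
from plan import *
c=bot.read_camera("wrist"); cc=dict(K=c["K"],d=c["dist_coeffs"],e=c["eye"],a=c["attitude"])
import pickle; pickle.dump((cc,c["img"]),open("w1.pkl","wb"))
show(*tool(Rb,Ob,-.007,.12))
im=cv2.resize(c["img"][:,:,::-1],(784,588),interpolation=cv2.INTER_CUBIC)
T=[[-.055,y,0] for y in(-.02,.02)]
P=np.array([[.063,.022,.039],[.063,-.022,.039],[-.062,.022,.016],[-.062,-.022,.016],[-.062,.014,.030],[-.062,-.014,.03],[.048,.014,.03],[.048,-.014,.03]])
for W,col in ((Rb.apply(P)+Ob,(0,0,255)),(Rd.apply([[x,y,.008] for x in(-.1,.1) for y in(-.05,.05)])+DOCK,(255,0,255))):
    u=proj("w",W,cc); print(u.round(1).tolist())
    for p in u*1.4: cv2.drawMarker(im,(int(p[0]),int(p[1])),col,1,8)
cv2.imwrite("pics/w1.png",im)
E
```

```text
t 1.85 d [ 0.0002  0.0037 -0.019 ] rv [0.003 0.002 0.01 ] n 0.011
[[258.8, 124.0], [320.7, 123.1], [266.0, 265.1], [314.4, 264.5], [274.3, 272.9], [306.7, 272.5], [271.0, 143.8], [308.2, 143.3]]
[[337.7, 289.1], [242.2, 290.2], [336.9, 94.7], [238.4, 96.1]]
```

View pics/w1.png

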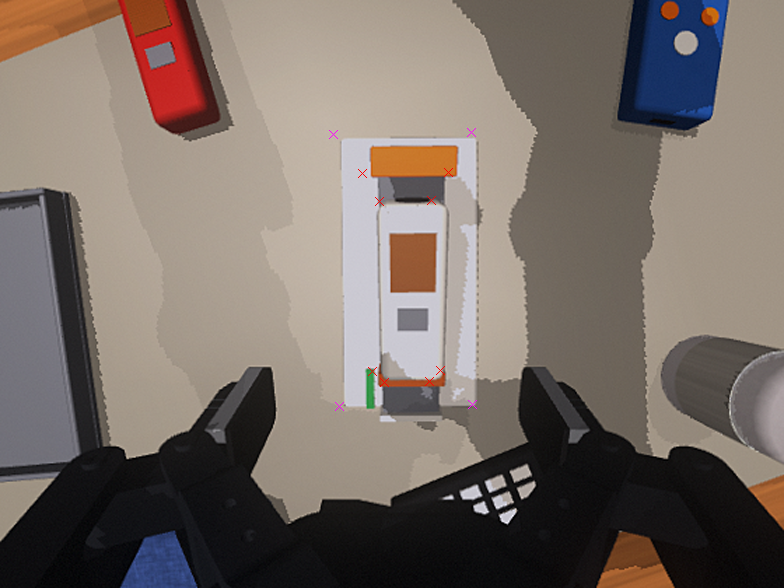

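The wrist picture shows the dock about 6 px to the right of the prediction, but the arm was still settling. I'll let it settle and remeasure.

Emit:
{"method": "jog_arm", "body": {
  "deltas": [
    [0,0,0,0,0,0,1],
    [0,0,0,0,0,0,1],
    [0,0,0,0,0,0,1],
    [0,0,0,0,0,0,1]
  ]
}}

```text
t: 2.25
eef_pos: [0.598, 0.0082, 0.1857]
tool_rot: [-0.127, 0.161, 0.978, 0.022]
contact_force: [-1.2, 0.5, -0.1]
gripper_width: 0.995
grasp_force: 0.0
```

```bash
python3 - <<'E'
from plan import *
show(*tool(Rb,Ob,-.007,.12))
c=bot.read_camera("wrist"); cc=dict(K=c["K"],d=c["dist_coeffs"],e=c["eye"],a=c["attitude"])
import pickle; pickle.dump((cc,c["img"]),open("w2.pkl","wb"))
show(*tool(Rb,Ob,-.007,.12))
im=cv2.resize(c["img"][:,:,::-1][60:330,200:400],None,fx=2.2,fy=2.2,interpolation=cv2.INTER_CUBIC)
P=np.array([[.063,.022,.039],[.063,-.022,.039],[-.062,.022,.016],[-.062,-.022,.016],[-.062,.014,.030],[-.062,-.014,.03],[.048,.014,.03],[.048,-.014,.03]])
for W,col in ((Rb.apply(P)+Ob,(0,0,255)),(Rd.apply([[x,y,.008] for x in(-.1,.1) for y in(-.05,.05)])+DOCK,(255,0,255))):
    u=proj("w",W,cc); u=(u-[200,60]+.5)*2.2-.5; print(u.round(1).tolist())
    for p in u: cv2.drawMarker(im,(int(p[0]),int(p[1])),col,1,8)
cv2.imwrite("pics/w2.png",im)
E
```

```text
t 2.25 d [ 0.0007 -0.0017 -0.0207] rv [-0.     0.004  0.002] n 0.004
t 2.3 d [ 0.0006 -0.0015 -0.0206] rv [-0.     0.004  0.002] n 0.005
[[106.3, 155.3], [241.0, 155.0], [123.4, 460.1], [229.0, 459.9], [140.6, 477.8], [211.1, 477.6], [133.8, 198.0], [214.7, 197.8]]
[[281.5, 512.9], [72.9, 513.3], [283.8, 89.1], [68.7, 89.5]]
```

View pics/w2.png

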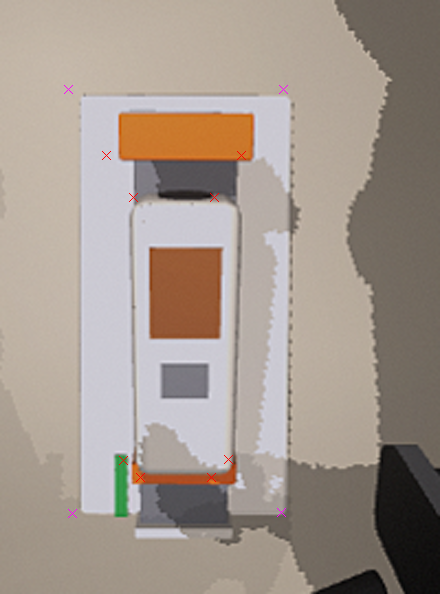

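```bash
cat > dockfit.py <<'E'
from plan import *
import pickle
from scipy.optimize import least_squares
cw=pickle.load(open("w2.pkl","rb"))[0]
u=lambda L,f,o:(np.array(L)+.5)/f-.5+np.array(o)
base=lambda x,y:("d",[x,y,.008]); bed=lambda x,y,z:("b",[x,y,z])
obs={"w":([base(.1,.05),base(.1,-.05),base(-.1,-.05),base(-.1,.05),bed(.063,.022,.039),bed(.063,-.022,.039)],u([(81,95),(291,97),(289,515),(80,513),(119,160),(253,160)],2.2,(200,60))),
"top":([base(-.1,.05),base(-.1,-.05),base(.1,-.05),base(.1,.05),bed(.063,.022,.039),bed(.063,-.022,.039)],u([(350,97),(145,55),(48,467),(262,513),(220,352),(120,332)],6,(235,148))),
"side":([base(.1,-.05),base(.1,.05),base(-.1,.05),bed(.063,.022,.039),bed(.063,.022,.031)],u([(50,157),(48,325),(505,333),(162,51+82),(160,135)],6,(235,192)))}
obs["side"]=(obs["side"][0][:3],obs["side"][1][:3])
def pts(v,L):
    rd=R.from_euler('z',v[2]); rb=rd*R.from_euler('y',-np.radians(15)); o=np.array([v[0],v[1],0])
    return np.array([rd.apply(p)+o if k=="d" else rb.apply(p)+o+[0,0,.048] for k,p in L])
def res(v,ns): return np.concatenate([((proj(n,pts(v,obs[n][0]),cw if n=="w" else None)-obs[n][1])*(0.8 if n=="w" else 1)).ravel() for n in ns])
if __name__=="__main__":
    for ns in (["w"],["top"],["side"],["top","side"],["w","top","side"]):
        r=least_squares(res,[.562,.019,2.817],args=(ns,),x_scale=[.01,.01,.1]); print(ns,r.x.round(4),"rms px",np.sqrt((r.fun**2).mean()).round(2), np.abs(r.fun).max().round(2))
E
python3 dockfit.py
```

```text
['w'] [0.565  0.0219 2.8112] rms px 0.72 1.28
['top'] [0.562  0.0195 2.8157] rms px 0.43 0.74
['side'] [0.5631 0.0172 2.8136] rms px 0.36 0.63
['top', 'side'] [0.5624 0.0189 2.8161] rms px 0.5 1.02
['w', 'top', 'side'] [0.5645 0.0214 2.8119] rms px 0.92 1.64
```

```bash
python3 - <<'E'
from plan import *
import pickle
cw,img=pickle.load(open("w2.pkl","rb")); o=bot.get_obs()
Rt=rot(o["tool_rot"]); p=o["eef_pos"]
print(proj("w",Rt.apply([[0,.0425,.009],[0,-.0425,.009],[.011,.0425,.009],[.011,-.0425,.009],[0,0,.003],[-.011,0.0425,.009],[-.011,-.0425,.009]])+p,cw)*1.4, cw["K"][0])
print("eye in tool",Rt.inv().apply(np.array(cw["e"])-p),(Rt.inv()*rot(cw["a"])).as_rotvec())
DOCK=np.array([.5635,.0198,0]);
E
sed -i 's/^DOCK=.*/DOCK=np.array([.5635,.0198,0]); YAW=2.8135/' plan.py
python3 - <<'E'
import sys; sys.path.insert(0,'.')
from plan import *
show(*tool(Rb,Ob,-.007,.04)); show(*tool(Rb,Ob,-.007,.02))
E
```

```text
[[513.69819344 389.30813588]
 [268.903135   389.08194019]
 [516.5015886  360.76457583]
 [265.88830219 360.55123603]
 [391.02988454 398.85716629]
 [511.00056833 416.53197537]
 [271.8046406  416.2947308 ]] [302.95909411   0.         283.16167421]
eye in tool [ 0.07749643  0.00185694 -0.120419  ] [-0.24127993 -0.24235707  1.55666808]
t 2.3 d [-0.0176  0.0061 -0.0979] rv [-0.     0.004 -0.001] n 0.004
t 2.3 d [-0.0225  0.0077 -0.1172] rv [-0.     0.004 -0.001] n 0.004
```

Emit:
{"method": "jog_arm", "body": {
  "deltas": [
    [-0.005,0.0015,-0.027,0,0.002,0,1],
    [-0.005,0.0015,-0.027,0,0.002,0,1],
    [-0.0045,0.0015,-0.023,0,0,0,1],
    [-0.003,0.0015,-0.018,0,0,0,1],
    [-0.003,0.001,-0.014,0,0,0,1],
    [-0.002,0.0007,-0.0082,0,0,0,1],
    [0,0,0,0,0,0,1],
    [0,0,0,0,0,0,1]
  ]
}}

```text
t: 3.1
eef_pos: [0.5763, 0.0147, 0.0687]
tool_rot: [-0.128, 0.162, 0.978, 0.021]
contact_force: [0.8, -1.3, 0.0]
gripper_width: 0.997
grasp_force: 0.0
```

```bash
python3 -c "
from plan import *
show(*tool(Rb,Ob,-.007,.02))
print(bot.get_obs()['contact_force'])"
```

```text
t 3.1 d [-0.0007  0.001  -0.0003] rv [0.    0.001 0.   ] n 0.001
[ 0.80612546 -1.33896951  0.04356133]
```

Emit:
{"method": "jog_arm", "body": {
  "deltas": [
    [0,0,0,0,0,0,0.6],
    [0,0,0,0,0,0,0.5],
    [0,0,0,0,0,0,0],
    [0,0,0,0,0,0,0],
    [0,0,0,0,0,0,0],
    [0,0,0,0,0,0,0]
  ],
  "newtons": 30
}}

```text
t: 3.7
eef_pos: [0.5763, 0.0147, 0.0686]
tool_rot: [-0.128, 0.162, 0.978, 0.021]
contact_force: [1.0, 0.2, 5.2]
gripper_width: 0.463
grasp_force: 32.4
```

```bash
python3 -c "
from plan import *
Rt=R.from_euler('z',2.9)
show(*tool(Rt,np.array([.502,-.302,.005]),0,.02))"
```

```text
t 3.7 d [-0.0743 -0.3167 -0.0406] rv [-0.074 -0.251  0.086] n 0.275
```

Emit:
{"method": "jog_arm", "body": {
  "deltas": [
    [0.001,0,0.006,0,0,0,0],
    [0.001,0,0.012,0,0,0,0],
    [0.002,-0.001,0.02,0,0,0,0],
    [0.002,-0.001,0.025,0,0,0,0],
    [0,0,0.027,0,0,0,0],
    [0,-0.01,0.02,-0.01,-0.02,0,0],
    [0,-0.02,0,-0.01,-0.02,0.01,0],
    [0,-0.03,0,-0.01,-0.02,0.01,0]
  ]
}}

```text
t: 4.5
eef_pos: [0.5816, -0.047, 0.1782]
tool_rot: [-0.097, 0.152, 0.984, 0.01]
contact_force: [-0.1, -1.1, -2.5]
gripper_width: 0.468
grasp_force: 31.6
```

Emit:
{"method": "jog_arm", "body": {
  "deltas": [
    [-0.01,-0.032,0,-0.0055,-0.024,0.008,0],
    [-0.01,-0.032,0,-0.0055,-0.024,0.008,0],
    [-0.01,-0.032,0,-0.0055,-0.024,0.008,0],
    [-0.01,-0.032,-0.01,-0.0055,-0.024,0.008,0],
    [-0.01,-0.032,-0.02,-0.0055,-0.024,0.008,0],
    [-0.01,-0.032,-0.02,-0.0055,-0.024,0.008,0],
    [-0.01,-0.032,-0.02,-0.0055,-0.024,0.008,0],
    [-0.01,-0.031,-0.02,-0.0055,-0.023,0.008,0],
    [0,0,-0.01,0,0,0,0],
    [0,0,0,0,0,0,0]
  ]
}}

```text
t: 5.5
eef_pos: [0.4986, -0.3031, 0.0759]
tool_rot: [-0.002, 0.124, 0.992, 0.0]
contact_force: [-0.8, 1.4, -2.0]
gripper_width: 0.467
grasp_force: 31.6
```

```bash
python3 -c "
from plan import *
Rt=R.from_euler('z',2.9)
show(*tool(Rt,np.array([.502,-.302,.005]),0,.02))"
```

```text
t 5.5 d [ 0.0034  0.0011 -0.0479] rv [-0.002 -0.005  0.007] n 0.008
```

Emit:
{"method": "jog_arm", "body": {
  "deltas": [
    [0,0,-0.015,0,-0.005,0,0],
    [0,0,-0.015,0,0,0,0],
    [0,0,-0.008,0,0,0,0],
    [0,0,-0.004,0,0,0,0],
    [0,0,-0.002,0,0,0,0],
    [0,0,0,0,0,0,0],
    [0,0,0,0,0,0,0]
  ]
}}

```text
t: 6.2
eef_pos: [0.502, -0.3024, 0.0345]
tool_rot: [0.003, 0.122, 0.992, 0.0]
contact_force: [-0.6, -0.3, -2.0]
gripper_width: 0.466
grasp_force: 31.6
```

Emit:
{"method": "jog_arm", "body": {
  "deltas": [
    [0,0,-0.0025,0,0,0,0],
    [0,0,-0.002,0,0,0,0],
    [0,0,0,0,0,0,0],
    [0,0,0,0,0,0,0]
  ]
}}

```text
t: 6.6
eef_pos: [0.5016, -0.3023, 0.0296]
tool_rot: [0.002, 0.122, 0.992, 0.0]
contact_force: [0.1, -0.5, -1.1]
gripper_width: 0.464
grasp_force: 31.6
```

Emit:
{"method": "jog_arm", "body": {
  "deltas": [
    [0,0,-0.001,0,0,0,0],
    [0,0,-0.001,0,0,0,0],
    [0,0,0,0,0,0,0],
    [0,0,0,0,0,0,0]
  ]
}}

```text
t: 7.0
eef_pos: [0.5018, -0.3024, 0.0284]
tool_rot: [0.003, 0.122, 0.992, 0.001]
contact_force: [-1.6, -0.0, 6.4]
gripper_width: 0.468
grasp_force: 32.6
```

Emit:
{"method": "jog_arm", "body": {
  "deltas": [
    [0,0,0,0,0,0,0.55],
    [0,0,0,0,0,0,0.7],
    [0,0,0,0,0,0,1],
    [0,0,0,0,0,0,1],
    [0,0,0.02,0,0,0,1],
    [0,0,0.03,0,0,0,1],
    [0,0,0.04,0,0,0,1],
    [0,0,0.04,0,0,0,1],
    [0,0,0.03,0,0,0,1]
  ]
}}

```text
t: 7.9
eef_pos: [0.5021, -0.3027, 0.1901]
tool_rot: [0.004, 0.123, 0.992, 0.0]
contact_force: [0.8, -0.6, 0.1]
gripper_width: 0.998
grasp_force: 0.0
```

```bash
sed -i '$a Rs=R.from_euler("z",2.679); Os=np.array([.4568,.2578,0])' plan.py; python3 - <<'E'
from plan import *
show(*tool(Rs,Os,0,.022))
c=bot.read_camera("wrist"); t=bot.read_camera("top")["img"]
a=cv2.resize(c["img"],(400,300)); b=cv2.resize(t[140:290,330:480],(400,400),interpolation=cv2.INTER_CUBIC)
o=np.zeros((400,800,3),np.uint8);o[:300,:400]=a;o[:,400:]=b
cv2.imwrite("pics/p1.png",o[:,:,::-1])
E
```

```text
t 7.9 d [-0.0453  0.5605 -0.1651] rv [ 0.001  0.007 -0.217] n 0.217
```

View pics/p1.png

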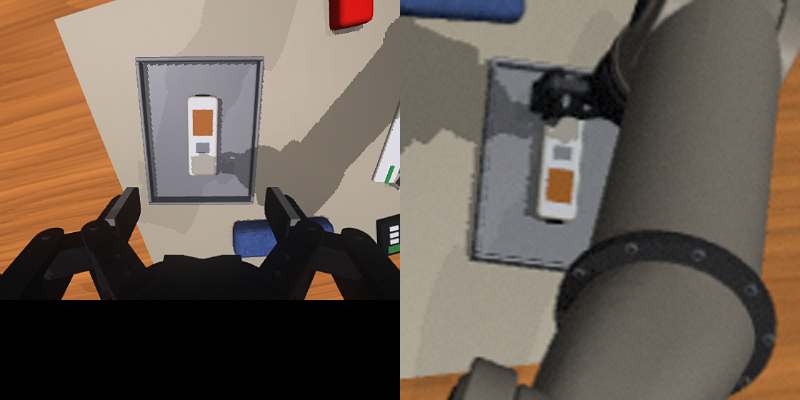

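The wrist view shows the thermometer flat, display up, mid-tray at (203,135). Now to the tester.

Emit:
{"method": "jog_arm", "body": {
  "deltas": [
    [-0.0035,0.043,0,0,0,-0.0167,1],
    [-0.0035,0.043,0,0,0,-0.0167,1],
    [-0.0035,0.043,0,0,0,-0.0167,1],
    [-0.0035,0.043,0,0,0,-0.0167,1],
    [-0.0035,0.043,0,0,0,-0.0167,1],
    [-0.0035,0.043,0,0,0,-0.0167,1],
    [-0.0035,0.043,0,0,0,-0.0167,1],
    [-0.0035,0.043,0,0,0,-0.0167,1],
    [-0.0035,0.043,0,0,0,-0.0167,1]
  ]
}}

```text
t: 8.9
eef_pos: [0.4693, 0.0863, 0.1869]
tool_rot: [0.002, 0.197, 0.98, 0.0]
contact_force: [1.0, 0.5, -0.8]
gripper_width: 1.002
grasp_force: 0.0
```

Emit:
{"method": "jog_arm", "body": {
  "deltas": [
    [-0.0035,0.043,-0.01,0,0,-0.0167,1],
    [-0.0035,0.043,-0.02,0,0,-0.0167,1],
    [-0.0035,0.043,-0.02,0,0,-0.0167,1],
    [-0.0035,0.043,-0.02,0,0.007,-0.0167,1],
    [0,0,0,0,0,0,1],
    [0,0,0,0,0,0,1],
    [0,0,0,0,0,0,1],
    [0,0,0,0,0,0,1]
  ]
}}

```text
t: 9.7
eef_pos: [0.4567, 0.2552, 0.1179]
tool_rot: [-0.001, 0.23, 0.973, -0.001]
contact_force: [0.5, -0.6, -0.5]
gripper_width: 1.0
grasp_force: 0.0
```

```bash
python3 - <<'E'
from plan import *
show(*tool(Rs,Os,0,.022))
c=bot.read_camera("wrist"); cc=dict(K=c["K"],d=c["dist_coeffs"],e=c["eye"],a=c["attitude"]); im=c["img"].astype(int)
m=((im[...,2]-im[...,0])>15).astype(np.uint8)
n,l,st,_=cv2.connectedComponentsWithStats(m); k=1+st[1:,4].argmax(); print(st[k])
hull=cv2.convexHull(cv2.findNonZero((l==k).astype(np.uint8))); q=np.zeros_like(m); cv2.fillConvexPoly(q,hull,1)
CAM["w"]=cc; B=box(.14,.056,.028,.004)
cost=lambda v:((sil("w",R.from_euler('z',v[2]*10).apply(B)+[v[0],v[1],0])-q)**2).sum()
x0=np.array([.4568,.2578,.2679]); r=minimize(cost,x0,method="Nelder-Mead",options=dict(initial_simplex=x0+np.array([[0,0,0],[.01,0,0],[0,.01,0],[0,0,.01]]),xatol=1e-5,fatol=.01))
print(r.x*[1,1,10],r.fun,q.sum(), Rs.inv().apply([r.x[0]-.4568,r.x[1]-.2578,0]))
cv2.imwrite("pics/w3.png",c["img"][:,:,::-1])
E
```

```text
t 9.7 d [ 0.0001  0.0026 -0.0929] rv [ 0.001 -0.002  0.002] n 0.003
[ 248  122   81  178 8713]
[0.45859305 0.25971564 2.6768741 ] 84.72475201845444 13393 [-0.0007497  -0.00251449  0.        ]
```

Emit:
{"method": "jog_arm", "body": {
  "deltas": [
    [0,0.0013,-0.02,0,0,0,1],
    [0,0.0013,-0.025,0,0,0,1],
    [0,0,-0.02,0,0,0,1],
    [0,0,-0.014,0,0,0,1],
    [0,0,-0.009,0,0,0,1],
    [0,0,-0.005,0,0,0,0.85],
    [0,0,0,0,0,0,0.75],
    [0,0,0,0,0,0,0.7]
  ]
}}

```text
t: 10.55
eef_pos: [0.4567, 0.2595, 0.0252]
tool_rot: [-0.001, 0.229, 0.973, -0.0]
contact_force: [0.3, 0.4, 1.0]
gripper_width: 0.696
grasp_force: 0.0
```

Emit:
{"method": "jog_arm", "body": {
  "deltas": [
    [0,0,0,0,0,0,0.65],
    [0,0,0,0,0,0,0],
    [0,0,0,0,0,0,0],
    [0,0,0,0,0,0,0],
    [0,0,0,0,0,0,0]
  ],
  "newtons": 60
}}

```text
t: 11.05
eef_pos: [0.4567, 0.2595, 0.0256]
tool_rot: [-0.0, 0.229, 0.973, -0.0]
contact_force: [-1.6, -0.6, 5.2]
gripper_width: 0.644
grasp_force: 63.5
```

```bash
python3 - <<'E'
from plan import *
o=bot.get_obs(); print(o["eef_pos"],o["contact_force"],o["gripper_width"],o["grasp_force"]); show(*tool(Rs,Os,0,.022))
# tester local TCP pose assumed: px ~ measured offset, pz
px=Rs.inv().apply(o["eef_pos"]-Os); print("TCP in tester",px)
E
```

```text
[0.45669145 0.25954831 0.02564863] [-1.58887982 -0.57555761  5.23017582] 0.6444696641646785 63.540802001953125
t 11.05 d [ 0.0001 -0.0017 -0.0006] rv [ 0.    -0.001  0.   ] n 0.001
TCP in tester [ 0.00087736 -0.00151611  0.02564863]
```

```bash
cat >> plan.py <<'E'
G=np.array([.0009,0,.0256])  # TCP in tester frame
def pose(xl,zl,th,dy=0):
    Ro=Rb*R.from_euler('y',-np.radians(th)); O=Ob+Rb.apply([xl,dy,zl])-Ro.apply([-.07,0,0])
    return Ro*FLIP,O+Ro.apply(G)
E
python3 - <<'E'
from plan import *
for a in ((-.052,.085,20),(-.052,.005,20),(-.081,.005,20),(-.081,0,0),(-.070,0,0)):
    Rt,p=pose(*a); print(a,p.round(4)); show(Rt,p)
print(ray("top",[(192,150)],.0),ray("top",[(189,133)],.15))
E
```

```text
(-0.052, 0.085, 20) [0.5908 0.0105 0.1783]
t 11.05 d [ 0.1341 -0.249   0.1526] rv [0.236 0.563 0.13 ] n 0.624
(-0.052, 0.005, 20) [0.5712 0.0172 0.101 ]
t 11.05 d [ 0.1145 -0.2424  0.0754] rv [0.236 0.563 0.13 ] n 0.624
(-0.081, 0.005, 20) [0.5977 0.0082 0.0935]
t 11.05 d [ 0.141  -0.2514  0.0679] rv [0.236 0.563 0.13 ] n 0.624
(-0.081, 0, 0) [0.579  0.0145 0.0701]
t 11.05 d [ 0.1223 -0.245   0.0445] rv [0.101 0.241 0.134] n 0.293
(-0.07, 0, 0) [0.5689 0.0179 0.073 ]
t 11.05 d [ 0.1123 -0.2416  0.0473] rv [0.101 0.241 0.134] n 0.293
[[0.71484238 0.21705521 0.        ]] [[0.70699465 0.2025359  0.15      ]]
```

Emit:
{"method": "jog_arm", "body": {
  "deltas": [
    [0,0,0.008,0,0,0,0],
    [0,0,0.015,0,0,0,0],
    [0,0,0.03,0,0,0,0],
    [0,0,0.04,0,0,0,0],
    [0,0,0.04,0,0,0,0],
    [0,0,0.03,0,0,0,0],
    [0,0,0.01,0,0,0,0]
  ]
}}

```text
t: 11.75
eef_pos: [0.4575, 0.2602, 0.2014]
tool_rot: [0.001, 0.229, 0.973, 0.002]
contact_force: [0.2, 1.0, -2.1]
gripper_width: 0.642
grasp_force: 64.2
```

Emit:
{"method": "jog_arm", "body": {
  "deltas": [
    [0.0134,-0.0249,0,0.0236,0.0563,0.013,0],
    [0.0134,-0.0249,0,0.0236,0.0563,0.013,0],
    [0.0134,-0.0249,0,0.0236,0.0563,0.013,0],
    [0.0134,-0.0249,0,0.0236,0.0563,0.013,0],
    [0.0134,-0.0249,0,0.0236,0.0563,0.013,0],
    [0.0134,-0.0249,0,0.0236,0.0563,0.013,0],
    [0.0134,-0.0249,0,0.0236,0.0563,0.013,0],
    [0.0134,-0.0249,-0.01,0.0236,0.0563,0.013,0],
    [0.0134,-0.0249,-0.01,0.0236,0.0563,0.013,0],
    [0.0134,-0.0249,0,0.0236,0.0563,0.013,0]
  ]
}}

```text
t: 12.75
eef_pos: [0.5895, 0.0092, 0.1752]
tool_rot: [-0.3, 0.155, 0.94, 0.049]
contact_force: [0.8, 0.2, -2.1]
gripper_width: 0.641
grasp_force: 64.1
```

Emit:
{"method": "jog_arm", "body": {
  "deltas": [
    [0,0,0,0,0,0,0],
    [0,0,0,0,0,0,0],
    [0,0,0,0,0,0,0],
    [0,0,0,0,0,0,0]
  ]
}}

```text
t: 13.15
eef_pos: [0.5898, 0.0119, 0.178]
tool_rot: [-0.297, 0.155, 0.941, 0.049]
contact_force: [0.4, 1.1, -2.8]
gripper_width: 0.642
grasp_force: 64.1
```

```bash
python3 - <<'E'
from plan import *
o=bot.get_obs();print(o["eef_pos"],o["contact_force"])
show(*pose(-.052,.085,20)); show(*pose(-.052,.03,20));show(*pose(-.052,.005,20))
a=bot.read_camera("top")["img"];b=bot.read_camera("side")["img"]; c=bot.read_camera("wrist")["img"]
f=np.zeros((600,800,3),np.uint8)
f[:300,:400]=cv2.resize(a[130:250,220:380],(400,300),interpolation=2)
f[300:,:400]=cv2.resize(b[130:265,195:375],(400,300),interpolation=2)
f[:300,400:]=cv2.resize(c,(400,300)); cv2.imwrite("pics/h1.png",f[:,:,::-1])
E
```

```text
[0.58977778 0.01186806 0.17795154] [ 0.43075504  1.07082612 -2.82827622]
t 13.15 d [ 0.001  -0.0014  0.0003] rv [-0.001 -0.    -0.002] n 0.002
t 13.15 d [-0.0125  0.0032 -0.0528] rv [-0.001 -0.    -0.002] n 0.002
t 13.15 d [-0.0186  0.0053 -0.0769] rv [-0.001 -0.    -0.002] n 0.002
```

View pics/h1.png

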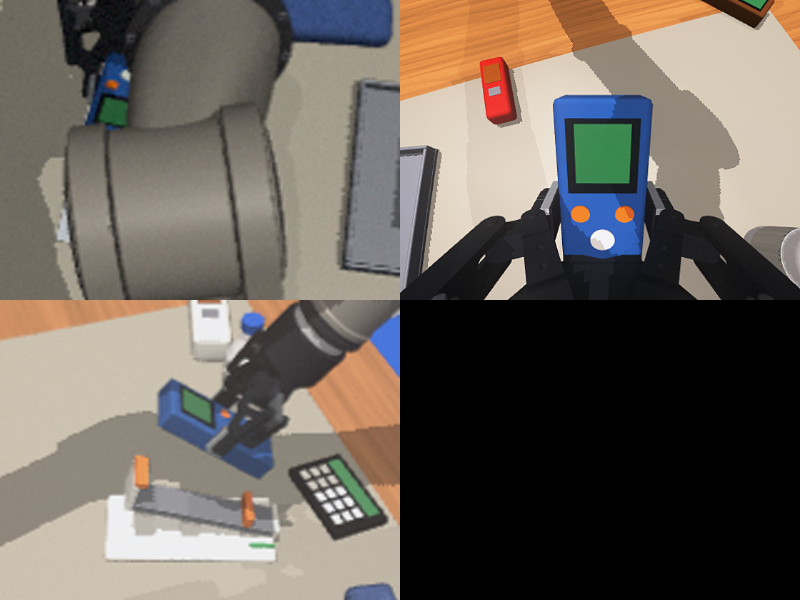

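The tester is held straight above the dock: lower end over the shoe (260,465 in the side panel), top end over the hook (140,460). Descending.

Emit:
{"method": "jog_arm", "body": {
  "deltas": [
    [-0.003,0.0008,-0.013,0,0,-0.001,0],
    [-0.004,0.0011,-0.017,0,0,-0.001,0],
    [-0.004,0.0011,-0.017,0,0,0,0],
    [-0.003,0.0008,-0.012,0,0,0,0],
    [-0.002,0.0006,-0.008,0,0,0,0],
    [-0.0016,0.0004,-0.005,0,0,0,0],
    [0,0,-0.003,0,0,0,0],
    [0,0,0,0,0,0,0],
    [0,0,0,0,0,0,0]
  ]
}}

```text
t: 14.2
eef_pos: [0.573, 0.0151, 0.1031]
tool_rot: [-0.297, 0.157, 0.941, 0.049]
contact_force: [1.0, 0.7, -1.4]
gripper_width: 0.643
grasp_force: 64.1
```

```bash
python3 - <<'E'
from plan import *
o=bot.get_obs();print(o["eef_pos"],"F bed",Rb.inv().apply(o["contact_force"]).round(2))
show(*pose(-.052,.005,20)); show(*pose(-.062,.005,20)); show(*pose(-.081,.005,20))
E
```

```text
[0.57304281 0.01505336 0.1030535 ] F bed [-1.01 -1.   -1.21]
t 14.2 d [-0.0018  0.0021 -0.002 ] rv [0.    0.    0.002] n 0.002
t 14.2 d [ 0.0073 -0.001  -0.0046] rv [0.    0.    0.002] n 0.002
t 14.2 d [ 0.0247 -0.0069 -0.0096] rv [0.    0.    0.002] n 0.002
```

Emit:
{"method": "jog_arm", "body": {
  "deltas": [
    [0.002,0,-0.0012,0,0,0.002,0],
    [0.002,0,-0.0012,0,0,0,0],
    [0.002,-0.0005,-0.0012,0,0,0,0],
    [0.0013,-0.0005,-0.001,0,0,0,0],
    [0,0,0,0,0,0,0],
    [0,0,0,0,0,0,0]
  ]
}}

```text
t: 14.8
eef_pos: [0.5798, 0.0143, 0.0983]
tool_rot: [-0.297, 0.156, 0.941, 0.049]
contact_force: [-2.7, 1.4, 3.0]
gripper_width: 0.64
grasp_force: 64.4
```

```bash
python3 - <<'E'
from plan import *
o=bot.get_obs();print(o["eef_pos"],"F bed",Rb.inv().apply(o["contact_force"]).round(2))
show(*pose(-.062,.005,20)); show(*pose(-.081,.005,20))
E
```

```text
[0.57978215 0.01433585 0.09827327] F bed [ 3.67 -0.49  2.09]
t 14.8 d [ 0.0006 -0.0003  0.0001] rv [-0.    -0.001 -0.001] n 0.001
t 14.8 d [ 0.0179 -0.0062 -0.0048] rv [-0.    -0.001 -0.001] n 0.001
```

Emit:
{"method": "jog_arm", "body": {
  "deltas": [
    [0.003,-0.001,-0.0005,0,0,0,0],
    [0.003,-0.001,-0.0006,0,0,0,0],
    [0.003,-0.001,-0.0006,0,0,0,0],
    [0.003,-0.001,-0.0006,0,0,0,0],
    [0.003,-0.001,-0.0008,0,0,0,0],
    [0.003,-0.001,-0.0008,0,0,0,0],
    [0,0,0,0,0,0,0],
    [0,0,0,0,0,0,0]
  ]
}}

```text
t: 15.6
eef_pos: [0.5968, 0.0085, 0.094]
tool_rot: [-0.299, 0.155, 0.94, 0.049]
contact_force: [-7.6, 0.8, 3.7]
gripper_width: 0.64
grasp_force: 64.2
```

```bash
python3 - <<'E'
from plan import *
o=bot.get_obs();print(o["eef_pos"],"F bed",Rb.inv().apply(o["contact_force"]).round(2))
show(*pose(-.081,.005,20))
for th,z in((15,.004),(10,.003),(5,.002),(0,.001),(0,0)): show(*pose(-.081,z,th))
E
```

```text
[0.596816   0.00851342 0.09397823] F bed [8.14 1.74 1.67]
t 15.6 d [ 0.0009 -0.0004 -0.0005] rv [-0.001 -0.004 -0.001] n 0.004
t 15.6 d [-0.0043  0.0014 -0.0055] rv [-0.029 -0.087 -0.001] n 0.092
t 15.6 d [-0.0091  0.003  -0.0109] rv [-0.057 -0.17  -0.001] n 0.179
t 15.6 d [-0.0135  0.0046 -0.0167] rv [-0.085 -0.252 -0.001] n 0.266
t 15.6 d [-0.0176  0.0059 -0.0229] rv [-0.113 -0.335 -0.001] n 0.353
t 15.6 d [-0.0178  0.006  -0.0239] rv [-0.113 -0.335 -0.001] n 0.353
```

Emit:
{"method": "jog_arm", "body": {
  "deltas": [
    [-0.0023,0.0008,-0.0027,-0.0142,-0.042,0,0],
    [-0.0023,0.0008,-0.0027,-0.0142,-0.042,0,0],
    [-0.0023,0.0008,-0.0027,-0.0142,-0.042,0,0],
    [-0.0022,0.0008,-0.0028,-0.0142,-0.042,0,0],
    [-0.0022,0.0007,-0.0029,-0.0142,-0.042,0,0],
    [-0.0022,0.0007,-0.0029,-0.0142,-0.042,0,0],
    [0,0,0,0,0,0,0],
    [0,0,0,0,0,0,0]
  ]
}}

```text
t: 16.4
eef_pos: [0.5832, 0.0133, 0.0776]
tool_rot: [-0.171, 0.16, 0.972, 0.028]
contact_force: [-6.0, 2.4, 4.0]
gripper_width: 0.642
grasp_force: 64.5
```

```bash
python3 - <<'E'
from plan import *
o=bot.get_obs();print(o["eef_pos"],"F bed",Rb.inv().apply(o["contact_force"]).round(2),"T",Rb.inv().apply(o["torque"]).round(2))
show(*pose(-.081,.002,5))
for th,z in((2,.001),(0,.001),(0,0)): show(*pose(-.081,z,th))
E
```

```text
[0.58323996 0.01327838 0.07759338] F bed [ 7.26 -0.38  2.17] T [ 0.04 -1.04 -0.01]
t 16.4 d [ 0.     -0.0002 -0.0003] rv [ 0.     0.001 -0.001] n 0.001
t 16.4 d [-0.0025  0.0007 -0.0044] rv [-0.016 -0.048 -0.001] n 0.051
t 16.4 d [-0.004   0.0012 -0.0065] rv [-0.028 -0.082 -0.001] n 0.086
t 16.4 d [-0.0042  0.0012 -0.0075] rv [-0.028 -0.082 -0.001] n 0.086
```

Emit:
{"method": "jog_arm", "body": {
  "deltas": [
    [-0.001,0.0003,-0.0016,-0.007,-0.0205,0,0],
    [-0.001,0.0003,-0.0016,-0.007,-0.0205,0,0],
    [-0.001,0.0003,-0.0016,-0.007,-0.0205,0,0],
    [-0.001,0.0003,-0.0016,-0.007,-0.0205,0,0],
    [0,0,0,0,0,0,0],
    [0,0,0,0,0,0,0]
  ]
}}

```text
t: 17.0
eef_pos: [0.5791, 0.0146, 0.0708]
tool_rot: [-0.129, 0.162, 0.978, 0.021]
contact_force: [-6.7, 2.9, 2.4]
gripper_width: 0.643
grasp_force: 64.6
```

```bash
python3 - <<'E'
from plan import *
o=bot.get_obs();print(o["eef_pos"],"F bed",Rb.inv().apply(o["contact_force"]).round(2),"T",Rb.inv().apply(o["torque"]).round(2))
show(*pose(-.081,0,0)); print(Rb.apply([.001,0,0]),Rb.apply([0,0,.001]))
b=bot.read_camera("side")["img"]; c=bot.read_camera("wrist")["img"]
f=np.zeros((440,800,3),np.uint8)
f[:,:400]=cv2.resize(b[170:258,240:320],(400,440),interpolation=2)
f[:300,400:]=cv2.resize(c,(400,300)); cv2.imwrite("pics/h2.png",f[:,:,::-1])
E
```

```text
[0.57911789 0.01464722 0.0707625 ] F bed [ 7.63 -0.57  0.48] T [-0.06 -1.08 -0.03]
t 17.0 d [-0.0001 -0.0001 -0.0006] rv [ 0.    -0.    -0.001] n 0.001
[-0.0009144   0.00031126  0.00025882] [ 2.45013297e-04 -8.34013339e-05  9.65925826e-04]
```

View pics/h2.png

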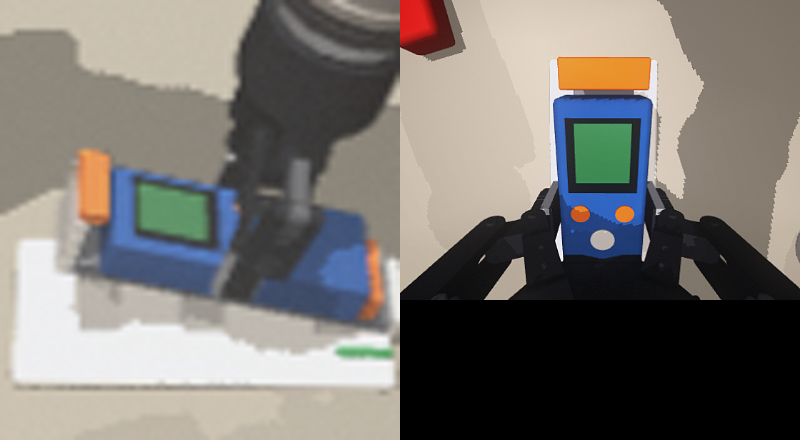

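The tester lies flat on the bed, pressing the shoe, with its top end just in front of the lip. In the wrist panel the tester is centred at col 602 and the hook at 604. I press lightly, then slide up-slope.

Emit:
{"method": "jog_arm", "body": {
  "deltas": [
    [-0.0002,0,-0.0005,0,0,0,0],
    [-0.0001,0,-0.0005,0,0,0,0],
    [0,0,0,0,0,0,0],
    [0,0,0,0,0,0,0]
  ]
}}

```text
t: 17.5
eef_pos: [0.5793, 0.0146, 0.0703]
tool_rot: [-0.129, 0.162, 0.978, 0.021]
contact_force: [-6.7, 2.7, 6.7]
gripper_width: 0.643
grasp_force: 65.0
```

```bash
python3 - <<'E'
from plan import *
o=bot.get_obs();print(o["eef_pos"],"F bed",Rb.inv().apply(o["contact_force"]).round(2),"T",Rb.inv().apply(o["torque"]).round(2))
show(*pose(-.072,0,0))
E
```

```text
[0.5792711  0.01455809 0.0702819 ] F bed [ 8.72 -0.42  4.55] T [-0.03 -1.57 -0.04]
t 17.5 d [-0.0085  0.0028  0.0022] rv [ 0.     0.    -0.001] n 0.001
```

Emit:
{"method": "jog_arm", "body": {
  "deltas": [
    [-0.0018,0.0006,0.0006,0,0,0,0],
    [-0.0018,0.0006,0.0006,0,0,0,0],
    [-0.0018,0.0006,0.0005,0,0,0,0],
    [-0.0018,0.0006,0.0005,0,0,0,0],
    [-0.0012,0.0004,0.0003,0,0,0,0],
    [0,0,0,0,0,0,0],
    [0,0,0,0,0,0,0]
  ]
}}

```text
t: 18.2
eef_pos: [0.5715, 0.0172, 0.0725]
tool_rot: [-0.128, 0.162, 0.978, 0.021]
contact_force: [-3.2, 4.2, 3.1]
gripper_width: 0.647
grasp_force: 64.4
```

```bash
python3 - <<'E'
from plan import *
o=bot.get_obs();print(o["eef_pos"],"F bed",Rb.inv().apply(o["contact_force"]).round(2),"T",Rb.inv().apply(o["torque"]).round(2))
show(*pose(-.070,0,0))
E
```

```text
[0.5715135  0.01717265 0.07250871] F bed [ 5.04 -2.89  1.81] T [-0.47 -1.01  0.11]
t 18.2 d [-0.0026  0.0008  0.0005] rv [ 0.001  0.002 -0.001] n 0.002
```

Emit:
{"method": "jog_arm", "body": {
  "deltas": [
    [-0.001,0.0003,0.0003,0,0,0,0],
    [-0.0006,0.0002,0.0002,0,0,0,0],
    [0,0,0,0,0,0,0],
    [0,0,0,0,0,0,0]
  ]
}}

```text
t: 18.6
eef_pos: [0.57, 0.0177, 0.0729]
tool_rot: [-0.127, 0.162, 0.978, 0.021]
contact_force: [-3.8, 3.7, 1.1]
gripper_width: 0.642
grasp_force: 64.2
```

```bash
python3 - <<'E'
from plan import *
o=bot.get_obs();print(o["eef_pos"],"F bed",Rb.inv().apply(o["contact_force"]).round(2),"T",Rb.inv().apply(o["torque"]).round(2))
show(*pose(-.070,0,0))
E
```

```text
[0.57000174 0.0176914  0.07291902] F bed [ 4.9  -2.28 -0.14] T [-0.61 -0.82  0.14]
t 18.6 d [-0.0011  0.0003  0.    ] rv [ 0.001  0.003 -0.001] n 0.003
```

Now release gradually and let the spring seat it.

Emit:
{"method": "jog_arm", "body": {
  "deltas": [
    [0,0,0,0,0,0,0.68],
    [0,0,0,0,0,0,0.72],
    [0,0,0,0,0,0,0.8],
    [0,0,0,0,0,0,1],
    [0,0,0,0,0,0,1],
    [0,0,0,0,0,0,1]
  ],
  "newtons": 20
}}

```text
t: 19.2
eef_pos: [0.5702, 0.0171, 0.0731]
tool_rot: [-0.127, 0.162, 0.978, 0.021]
contact_force: [-0.8, 0.3, 0.3]
gripper_width: 1.001
grasp_force: 0.0
```

Emit:
{"method": "jog_arm", "body": {
  "deltas": [
    [0.002,-0.001,0.01,0,0,0,1],
    [0.005,-0.001,0.02,0,0,0,1],
    [0.007,-0.002,0.028,0,0,0,1],
    [0.01,-0.003,0.035,0,0,0,1],
    [0.01,-0.003,0.035,0,0,0,1],
    [0,0,0,0,0,0,1],
    [0,0,0,0,0,0,1],
    [0,0,0,0,0,0,1]
  ]
}}

```text
t: 20.0
eef_pos: [0.6033, 0.0073, 0.2004]
tool_rot: [-0.128, 0.162, 0.978, 0.021]
contact_force: [-0.2, -0.1, -0.1]
gripper_width: 1.002
grasp_force: 0.0
```

```bash
python3 - <<'E'
from plan import *
b=bot.read_camera("side")["img"]; c=bot.read_camera("wrist")["img"]
f=np.zeros((600,800,3),np.uint8)
f[:400,:400]=cv2.resize(b[175:255,240:320],(400,400),interpolation=2)
f[:600,400:]=cv2.resize(c[60:330,195:375],(400,600),interpolation=2); cv2.imwrite("pics/f.png",f[:,:,::-1])
E
```

```text
(no output)
```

View pics/f.png

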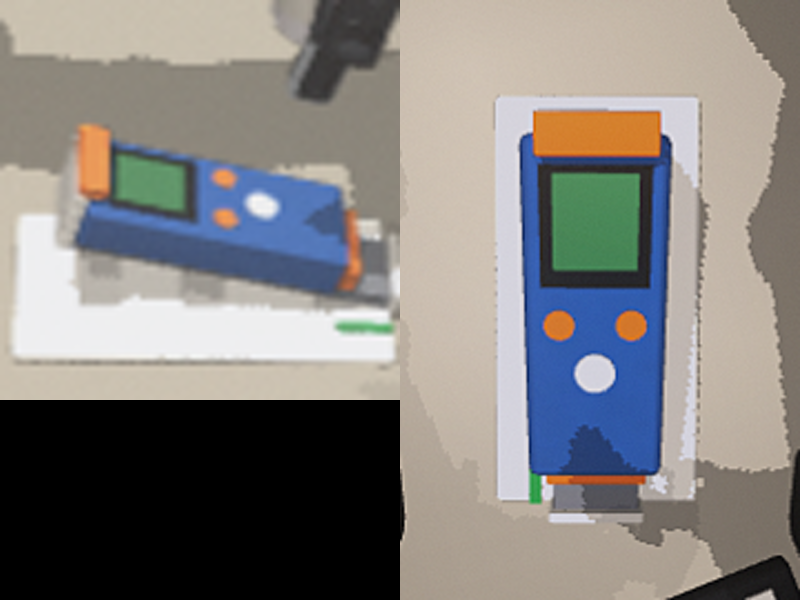

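The tester sits flat and straight under the hook: its centre is at col 596 at both ends and the hook's at 597. The shoe presses on its lower end and the gripper is clear. Handing in.

```bash
python3 -c "
from station import bot
print(bot.hand_in())"
```

```text
the job is handed in; nothing more can be done
None
```

The job is handed in at about 20 s of the 61 s limit: the thermometer lies flat, display up, in the tray, and the tester is clipped flat and straight under the dock's hook, screen end at the top; the judge gave no verdict.

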